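# Release the pop-out T-handle of the die box

## Robot

A 6-joint arm with a two-finger parallel gripper is mounted at the origin on the work surface. World frame = base frame: x ahead of the robot, y to its left, z up, the work surface at z = 0. Lengths are in m, angles in rad, forces in N, time in s.
With the tool pointing down it reaches from about 0.375 to 0.9 m from the base axis. Payload 3.1 kg.
Tool frame: the origin (TCP) lies between the finger pads; the fingertips stand manip.finger_overhang ahead of it and the grasp point (between the pads) lies 5 mm behind it (manip.finger_overhang is the distance from the TCP to the fingertips, in m); z points along the fingers, y is the line along which they close (so a half turn about z gives the same grasp; the last joint's range is limited). The gripper opens to 85 mm and grips with 20 to 120 N. Pads are 22 mm wide; open, the fingers measure 114 mm over their backs; the gripper's body (76 mm by 85 mm) begins 54 mm behind the grasp point. The pads swing forward as they close: fully open they stand 13 mm farther back than shut.
Start: joints at [-1.486, 0.527, 1.433, -0, 1.181, -0.178], TCP at [0.163, -0.603, 0.245] pointing down, gripper open.
Joint ranges: [-3.08, 3.08], [-0.75, 2.2], [0.22, 2.44], [-1.43, 4.57], [0, 2.65], [-2.85, 2.85]. Speed limits (rad/s): [2.79, 2.79, 3.14, 3.14, 3.14, 3.14].

## Interface

Orientations are given as a unit quaternion [x, y, z, w].
In Python, from station import manip gives the robot as it stands.
- The arm moves only by the tool drive_tool, never from a script. Its argument "plan" is a list of rows, each a list of 7 numbers: the shift along the tool's x, y, z in m, then the turn, a rotation vector about the tool's x, y, z in degrees, then the opening, from -1 (shut) to 1 (fully open). In form: [[x, y, z, wx, wy, wz, gripper], ...]. A call has 1 to 10 rows; each row shifts and turns the commanded pose from where the row before left it, along the tool's axes as they then stand; what a row does not reach is not made up. A row lasts 1/10 s, in which the tool goes at most 50 mm and 8.59 degrees, less where a joint would pass 70% of its speed; a pose out of reach is approached as far as the arm can. A call is refused whole if a number of a shift passes 0.05 or a number of a turn 8.59, either way. A call with a gripper value outside its range is refused whole. The fingers move at their own pace and stop on an object; "newtons" is the grip in N (left out, the last holds). Time passes only in rows, so rows that do not move let the fingers close. It gives the time, the measured TCP pose, the force, the opening and the grip force at its end, in the units of the state.
- manip.sense(): the state, without advancing time (a new reading comes with each control period).
- manip.snapshot(name): name is "scene" or "top" or "wrist"; returns a dict with "image" (420x560x3 uint8, red, green, blue), "z_map" (420x560 float32, m along the optical axis (not along the pixel's ray), 0 where there is no reading), "fov_y" (degrees; the focal length in pixels is half the picture's height over the tangent of half this angle, whatever the lens; pixels are square), "cx", "cy" (the principal point, pixels), "extrinsics" (4x4, takes a point from camera to world coordinates); the wrist camera has in their place "mount" (4x4, takes a point from camera to tool coordinates, whose origin is the TCP and whose axes are the flange's). Camera axes: x right, y up, looking along -z (the intrinsics and any distortion apply to the point x, -y, -z); pixel columns grow to the right and rows downward; lengths in m; the calibration is good to about 2 mm. The wrist camera is an equidistant fisheye: a pixel r from the principal point sees the ray r / f radians off the axis. A picture is of the moment at which its call begins: read the wrist's pose just before it.
- manip.sign_off(): hands the job in; it is judged then, once.
The state is a dict: "t": time; "q": joint angles; "qd": joint speeds; "tau": joint torques, N m; "tcp_pos": TCP position; "tool_rot": TCP orientation; "force": force on the tool from outside, world axes, zero at the start; "ft_torque": the same for the moment, N m; "finger_gap": opening from 0.0 (shut) to 1.0 (fully open); "gripper_force": force on a finger pad.
Only numpy, scipy, OpenCV 4.12 (cv2) and the standard library are available. Lean on these libraries where they do the work, as an engineer would, in place of code of your own. Each camera call takes 0.05 s, during which the arm holds its last target. There are 200 camera calls.

## Task

Open the grey die box beside the stamping press: gently press the red release button on its cream cover until the steel T-handle pops up, then turn the popped-up handle a full quarter turn counterclockwise (seen from above) so that the cover unlatches and springs ajar. Leave the handle up and turned, and the cover ajar. Do not press the button hard, it breaks at 25 N, and leave the tape roll, foil spool and brass die where they are.

Things in the scene. Friction and masses are not known exactly. Their poses are not given: they have to be found in the camera images.
- die_box: grey steel box fixed to the bench, 260 (x) x 300 (y) x 130 mm high, under a 6 mm cream cover. Origin at the centre of its underside, on the bench; x points away from the robot, to the cover's hinge along the far rim; z up. A black latch plate on the cover has its top at z 138, the T-handle's turning axis at x -60, y -35, the red button at x -60, y +55.
- button_unit: steel bezel (40 mm wide, 2 mm high) of the red button. Origin on the button's axis at the latch plate's top, z out of the cover; unmoved by pressing or wear. The 24 mm plunger's top stands 10 to 20 mm above it, different each time: feel for it. 7.5 mm travel: 2 N at touch, 7 N at 5.5 mm where the handle is freed, 9 N fully down, then a hard stop. Springs back. Over 25 N on it or bezel breaks it.
- bar (a point): centre of the T-handle's steel bar, 96 mm long (its y), 14 wide (its x), 12 high, on a 12 mm stem; z out of the cover. At the start it lies 8 mm above the latch plate along the box's y, between two dish walls (12 mm high, 20 mm apart inside, 30 outside, 112 long) that stop it turning. Popped up it is 24 mm higher, underside 14 mm above the walls: grip it across its 14 mm width.
- handle_pop (a joint): how far the T-handle has popped up, m: 0 flush and caught, 0.024 fully out, pushed up by a spring of about 2 N when out (it gives if pressed down, and returns).
- handle_turn (a joint): turn of the T-handle, rad: 0 locked, grows counterclockwise seen from above, 1.57 at its stop. Stiff: about 0.25 N m of friction, stays where it is left. It can turn only when popped up. The latch lets go of the cover at about 0.8 to 1 rad.
- cover (a joint): opening of the cover, rad: 0 closed, 0.25 fully ajar (its stop). Once unlatched, a spring lifts it (about 4 N upward at the handle) and holds it ajar by itself, unless something above it holds it down.
- tape_roll: loose roll of beige masking tape lying flat, 100 mm wide, 45 mm high; origin at the centre of its underside. Leave alone.
- foil_spool: loose gold foil spool standing upright, 72 mm wide, 60 mm high; origin at the centre of its underside. Leave alone.
- brass_die: loose brass block 50 x 70 x 22 mm; origin at the centre of its underside. Leave alone.

How it is judged:
By the outcome, as a careful person would: the job done as asked, in the order asked, and still so for the second after the job is handed in, with the robot touching nothing.
It also fails if it takes over 54 s, if anything falls off the work surface, if the arm or the gripper's body presses on something with over 40 N, if the wrist force passes 120 N, or if a joint passes its speed limit or range.

## Working session

There is one attempt and no reset: what is moved stays moved. The work goes in short steps, Python scripts to look and compute and a tool call to move; the robot and the scene stay as the last step left them, time stands still between calls to the robot, and variables do not carry over. Pictures are saved under pics/ and viewed, at most 10 in all, crops included, and the job is handed in when it is done.

Besides the shell and the picture viewer there is one more tool, called in YAML: its name, and indented under it one key for each argument. drive_tool: Moves the arm, as the interface text tells. Its arguments: {"type":"object","properties":{"plan":{"type":"array"},"newtons":{"type":"number"}},"required":["plan"]}

```bash
mkdir -p pics; cat > h.py <<'E'
import numpy as np, cv2
from station import manip
def snap(n):
    s=manip.snapshot(n); f=210/np.tan(np.radians(s['fov_y']/2)); return s,f
def cloud(s,f):
    v,u=np.mgrid[0:420,0:560]; d=s['z_map']
    P=np.stack([(u-s['cx'])/f*d,-(v-s['cy'])/f*d,-d],-1)
    E=s['extrinsics']; return P@E[:3,:3].T+E[:3,3]
E
python3 - <<'E'
from h import *
for n in('top','scene'):
    s,f=snap(n); print(n,f,s['cx'],s['cy'],[k for k in s]); cv2.imwrite(f'pics/{n}1.png',s['image'][:,:,::-1]); np.save(n+'.npy',cloud(s,f)); np.save(n+'_im.npy',s['image'])
    print(s['extrinsics'].round(3))
print(manip.sense(), manip.finger_overhang)
E
```

```text
top 520.1024097210031 280.87103915971113 217.8157843615412 ['image', 'z_map', 'fov_y', 'cx', 'cy', 'extrinsics']
[[-0.011  0.991 -0.13   0.422]
 [-1.    -0.01   0.007  0.028]
 [ 0.005  0.13   0.991  1.245]
 [ 0.     0.     0.     1.   ]]
scene 422.3349539919738 280.5580440882753 204.52352950783634 ['image', 'z_map', 'fov_y', 'cx', 'cy', 'extrinsics']
[[-0.705 -0.668  0.24   0.763]
 [ 0.709 -0.662  0.243  0.232]
 [-0.003  0.341  0.94   0.905]
 [ 0.     0.     0.     1.   ]]
{'t': 0.1, 'q': array([-1.48551978e+00,  5.28348557e-01,  1.43376392e+00,  3.18512787e-06,
        1.18141388e+00, -1.78519288e-01]), 'qd': array([-1.91290388e-03, -1.94265565e-03, -1.62830953e-03,  2.47502846e-04,
        2.59618190e-04,  6.73233291e-05]), 'tau': array([ 5.19668106e-06, -4.43304527e+01, -1.78586876e+01, -1.82393146e-04,
        3.90687972e-03,  1.82743668e-05]), 'tcp_pos': array([ 0.16293139, -0.60275384,  0.24444985]), 'tool_rot': array([ 9.91313690e-01,  1.31515147e-01,  4.65308186e-05, -9.65733103e-04]), 'force': array([-0.10113798, -0.41844333,  0.41165091]), 'ft_torque': array([ 0.01560274,  0.00678465, -0.04891816]), 'gripper_force': 0.0, 'finger_gap': 1.0012683190563267} 0.014
```

View pics/top1.png

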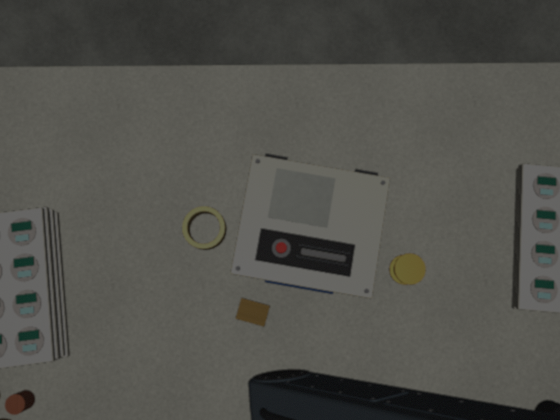

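View pics/scene1.png

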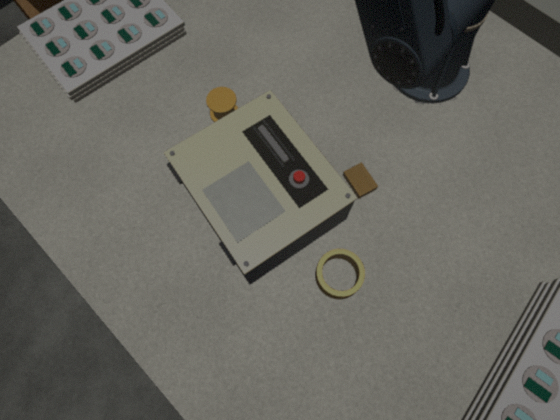

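Top view: the button is at (281,247), the bar at about (324,255), and the tape, foil and die are clear of the latch. In the scene view the button is at (299,178) and the bar at about (273,145). Next I measure them.

```bash
python3 - <<'E'
from h import *
for n in('top','scene'):
    P=np.load(n+'.npy'); im=np.load(n+'_im.npy').astype(int)
    R,G,B=im[...,0],im[...,1],im[...,2]
    w=np.linalg.norm(P[...,:2]-[0.42,0.02],axis=-1)<.25
    red=(R>1.8*G)&(R>1.8*B)&(R>60)&w&(P[...,2]>.1)
    print(n,'red',red.sum(),np.median(P[red],0).round(4),P[red][:,2].round(3).min(),P[red][:,2].max().round(4))
    c=(P[...,2]>.11)&(P[...,2]<.16)&w&(P[...,2]<.2)
    r=cv2.minAreaRect((P[c][:,:2]*1000).astype(np.float32)); print('cover',r,np.median(P[c][:,2]))
    dark=c&(im.sum(-1)<110)
    r=cv2.minAreaRect((P[dark][:,:2]*1000).astype(np.float32)); print('plate',dark.sum(),r,np.median(P[dark][:,2]))
    b={'top':P[255,324],'scene':P[145,273]}[n]; print('bar',b)
    bench=(P[...,2]<.02)&w; print('bench z',np.median(P[bench][:,2]))
E
```

```text
top red 94 [0.5029 0.0207 0.1545] 0.139 0.1618
cover ((540.4481201171875, -40.9287109375), (304.0556945800781, 239.8362274169922), 79.447265625) 0.13762192065615064
plate 2212 ((493.27325439453125, -29.89441680908203), (200.2600555419922, 65.40227508544922), 79.41802978515625) 0.13940017703022978
bar [ 0.48525985 -0.06923094  0.15462197]
bench z 0.00039457754510863197
scene red 105 [0.5039 0.0213 0.1536] 0.148 0.157
cover ((540.041015625, -42.55352783203125), (304.57391357421875, 240.39768981933594), 79.44341278076172) 0.13674696093258465
plate 1763 ((550.3399047851562, -17.467300415039062), (247.84803771972656, 172.88641357421875), 79.18883514404297) 0.13830095106545015
bar [ 0.49180079 -0.06246464  0.1533049 ]
bench z -0.00035504018995047293
```

drive_tool:
  plan:
    - [0,0,0,0,0,-8.05,-1]
    - [0,0,0,0,0,-8.05,-1]
    - [0,0,0,0,0,-8.05,-1]
    - [0,0,0,0,0,-8.05,-1]
    - [0,0,0,0,0,-8.05,-1]
    - [0,0,0,0,0,-8.05,-1]
    - [0,0,0,0,0,-8.05,-1]
    - [0,0,0,0,0,-8.05,-1]
    - [0,0,0,0,0,0,-1]

```text
t: 1.0
tcp_pos: [0.163, -0.603, 0.2447]
tool_rot: [0.769, 0.639, 0.0, -0.001]
force: [-0.6, 0.6, -0.4]
finger_gap: -0.002
gripper_force: 0.0
```

drive_tool:
  plan:
    - [0.0338,0.011,0,0,0,0,-1]
    - [0.0338,0.011,0,0,0,0,-1]
    - [0.0338,0.011,0,0,0,0,-1]
    - [0.0338,0.011,0,0,0,0,-1]
    - [0.0338,0.011,0,0,0,0,-1]
    - [0.0338,0.011,0,0,0,0,-1]
    - [0.0338,0.011,0,0,0,0,-1]
    - [0.0338,0.011,0,0,0,0,-1]
    - [0.0338,0.011,0,0,0,0,-1]
    - [0.0338,0.011,0,0,0,0,-1]

```text
t: 2.0
tcp_pos: [0.3331, -0.2896, 0.2453]
tool_rot: [0.77, 0.638, 0.0, -0.0]
force: [2.0, -0.5, -0.6]
finger_gap: 0.0
gripper_force: 0.0
```

drive_tool:
  plan:
    - [0.0338,0.011,0,0,0,0,-1]
    - [0.0338,0.011,0,0,0,0,-1]
    - [0.0338,0.011,0,0,0,0,-1]
    - [0.0338,0.011,0,0,0,0,-1]
    - [0.0338,0.011,0,0,0,0,-1]
    - [0.0338,0.011,0,0,0,0,-1]
    - [0.0338,0.011,0,0,0,0,-1]
    - [0,0,0,0,0,0,-1]
    - [0,0,0,0,0,0,-1]

```text
t: 2.9
tcp_pos: [0.4514, -0.0718, 0.2452]
tool_rot: [0.769, 0.64, -0.0, -0.0]
force: [-0.4, -0.9, -0.5]
finger_gap: -0.003
gripper_force: 0.0
```

drive_tool:
  plan:
    - [0.033,0.011,0,0,0,0,-1]
    - [0.033,0.011,0,0,0,0,-1]
    - [0.035,0.012,0,0,0,0,-1]
    - [0,0,0,0,0,0,-1]
    - [0,0,0,0,0,0,-1]

```text
t: 3.4
tcp_pos: [0.5029, 0.02, 0.2451]
tool_rot: [0.769, 0.639, -0.001, -0.0]
force: [0.3, -0.4, 0.5]
finger_gap: 0.001
gripper_force: 0.0
```

```bash
python3 - <<'E'
from h import *
from scipy.spatial.transform import Rotation as R
st=manip.sense(); s=manip.snapshot('wrist'); f=210/np.tan(np.radians(s['fov_y']/2))
im=s['image'];cv2.imwrite('pics/w1.png',im[:,:,::-1])
v,u=np.mgrid[0:420,0:560]; x=(u-s['cx'])/f;y=(v-s['cy'])/f; r=np.hypot(x,y)+1e-9
d=s['z_map']; k=np.tan(np.minimum(r,1.5))/r
P=np.stack([x*k*d,-y*k*d,-d],-1); M=s['mount']; P=P@M[:3,:3].T+M[:3,3]
P=P@R.from_quat(st['tool_rot']).as_matrix().T+st['tcp_pos']; np.save('w1.npy',P)
print(st['tcp_pos'],st['force'],M.round(3),f)
i=im.astype(int);red=(i[...,0]>1.8*i[...,1])&(i[...,0]>1.8*i[...,2])&(i[...,0]>60)&(P[...,2]>.13)&(P[...,2]<.18)
print(red.sum(),np.median(P[red],0),np.argwhere(red).mean(0))
n=np.abs(P[...,2]-.146)<.02; n&=np.linalg.norm(P[...,:2]-st['tcp_pos'][:2],axis=-1)<.3
# box-frame height map near handle
a=np.radians(-10.55);bx=np.array([np.cos(a),np.sin(a)]);by=np.array([-bx[1],bx[0]])
c=np.array([.4869,-.0675]); q=P[...,:2]-c; X=q@bx;Y=q@by
bar=(abs(X)<.03)&(abs(Y)<.06)&(P[...,2]>.1493)
print('bar',bar.sum(),X[bar].mean(),X[bar].min(),X[bar].max(),Y[bar].min(),Y[bar].max(),np.median(P[bar][:,2]))
E
```

```text
[0.50289063 0.01997438 0.24506706] [ 0.30406611 -0.35905348  0.47770656] [[-0.001  0.951  0.309  0.079]
 [ 1.     0.001 -0.     0.001]
 [-0.001  0.309 -0.951 -0.129]
 [ 0.     0.     0.     1.   ]] 325.19226210127806
805 [0.50396928 0.01984102 0.15441851] [217.71552795 279.02111801]
bar 261 0.0008232502458313057 -0.013989598427807804 0.015486299534296222 -0.04941037584838887 0.05430695611862381 0.15298743107226567
```

View pics/w1.png

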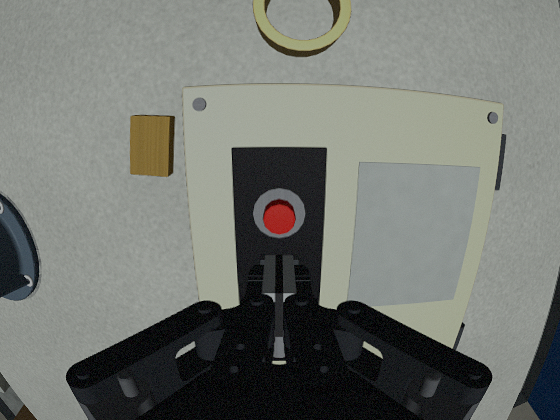

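The wrist view puts the button at (279,218), about 1 mm from under the fingertips, with its top near z 0.154. I lower to just above it and then feel for it.

drive_tool:
  plan:
    - [0,0.001,0.015,0,0,0,-1]
    - [0,0,0.015,0,0,0,-1]
    - [0,0,0.015,0,0,0,-1]
    - [0,0,0.01,0,0,0,-1]
    - [0,0,0.01,0,0,0,-1]
    - [0,0,0,0,0,0,-1]
    - [0,0,0,0,0,0,-1]

```text
t: 4.15
tcp_pos: [0.5043, 0.0202, 0.1804]
tool_rot: [0.769, 0.639, -0.0, 0.0]
force: [-0.2, -0.0, -0.4]
finger_gap: -0.005
gripper_force: 0.0
```

drive_tool:
  plan:
    - [0,0,0.002,0,0,0,-1]
    - [0,0,0.002,0,0,0,-1]
    - [0,0,0.002,0,0,0,-1]
    - [0,0,0,0,0,0,-1]
    - [0,0,0,0,0,0,-1]

```text
t: 4.65
tcp_pos: [0.5043, 0.0207, 0.1744]
tool_rot: [0.769, 0.64, 0.0, 0.0]
force: [0.9, -0.1, 0.4]
finger_gap: 0.002
gripper_force: 0.0
```

drive_tool:
  plan:
    - [0,0,0.002,0,0,0,-1]
    - [0,0,0.001,0,0,0,-1]
    - [0,0,0,0,0,0,-1]
    - [0,0,0,0,0,0,-1]

```text
t: 5.05
tcp_pos: [0.5042, 0.0206, 0.1712]
tool_rot: [0.769, 0.64, -0.0, -0.0]
force: [0.2, 0.0, 0.1]
finger_gap: 0.001
gripper_force: 0.0
```

drive_tool:
  plan:
    - [0,0,0.001,0,0,0,-1]
    - [0,0,0.001,0,0,0,-1]
    - [0,0,0,0,0,0,-1]
    - [0,0,0,0,0,0,-1]

```text
t: 5.45
tcp_pos: [0.5042, 0.0206, 0.1693]
tool_rot: [0.769, 0.64, -0.0, -0.0]
force: [-0.1, -0.5, 0.9]
finger_gap: 0.003
gripper_force: 0.0
```

drive_tool:
  plan:
    - [0,0,0.001,0,0,0,-1]
    - [0,0,0.001,0,0,0,-1]
    - [0,0,0,0,0,0,-1]
    - [0,0,0,0,0,0,-1]

```text
t: 5.85
tcp_pos: [0.5043, 0.0206, 0.1675]
tool_rot: [0.769, 0.64, 0.0, 0.0]
force: [0.2, 0.4, 2.8]
finger_gap: 0.001
gripper_force: 1.5
```

drive_tool:
  plan:
    - [0,0,0.001,0,0,0,-1]
    - [0,0,0.001,0,0,0,-1]
    - [0,0,0,0,0,0,-1]
    - [0,0,0,0,0,0,-1]

```text
t: 6.25
tcp_pos: [0.5043, 0.0206, 0.1654]
tool_rot: [0.769, 0.64, 0.0, 0.0]
force: [-0.0, 0.0, 4.4]
finger_gap: -0.001
gripper_force: 2.3
```

drive_tool:
  plan:
    - [0,0,0.001,0,0,0,-1]
    - [0,0,0.001,0,0,0,-1]
    - [0,0,0.001,0,0,0,-1]
    - [0,0,0,0,0,0,-1]
    - [0,0,0,0,0,0,-1]

```text
t: 6.75
tcp_pos: [0.5043, 0.0205, 0.1625]
tool_rot: [0.769, 0.64, 0.0, 0.0]
force: [-1.0, 0.2, 5.0]
finger_gap: 0.003
gripper_force: 3.0
```

drive_tool:
  plan:
    - [0,0,0.0005,0,0,0,-1]
    - [0,0,0.0005,0,0,0,-1]
    - [0,0,0,0,0,0,-1]
    - [0,0,0,0,0,0,-1]

```text
t: 7.15
tcp_pos: [0.5043, 0.0206, 0.1616]
tool_rot: [0.769, 0.64, 0.0, 0.0]
force: [-0.3, 0.3, 6.3]
finger_gap: -0.001
gripper_force: 3.4
```

```bash
cat >> h.py <<'E'
def bar(n):
    s,f=snap(n); P=cloud(s,f)
    a=np.radians(-10.55);bx=np.array([np.cos(a),np.sin(a)]);by=np.array([-bx[1],bx[0]])
    q=P[...,:2]-[.4877,-.0685]; X=q@bx;Y=q@by
    m=(abs(X)<.012)&(abs(Y)<.04); return s,P,X,Y,np.percentile(P[m][:,2],[10,50,75,90]).round(4)
E
python3 - <<'E'
from h import *
print(bar('top')[4],bar('scene')[4],manip.sense()['force'],manip.sense()['gripper_force'])
E
```

```text
[0.1399 0.175  0.1776 0.4797] [0.1374 0.1734 0.1759 0.4932] [-0.73143413  0.56171981  6.12758087] 3.362343226108351
```

The bar's top is now at about z 0.176, so the handle has popped up. I retreat and measure the bar.

drive_tool:
  plan:
    - [0,0,-0.01,0,0,0,-1]
    - [0,0,-0.02,0,0,0,-1]
    - [0,0,-0.03,0,0,0,-1]
    - [-0.03,0,-0.025,0,0,0,1]
    - [-0.03,0,0,0,0,0,1]
    - [-0.03,0,0,0,0,0,1]
    - [0,0,0,0,0,0,1]
    - [0,0,0,0,0,0,1]
    - [0,0,0,0,0,0,1]

```text
t: 8.15
tcp_pos: [0.4876, -0.0672, 0.2461]
tool_rot: [0.769, 0.64, -0.0, -0.001]
force: [-0.3, -0.6, -0.2]
finger_gap: 0.991
gripper_force: 0.0
```

```bash
python3 - <<'E'
from h import *
from scipy.spatial.transform import Rotation as R
st=manip.sense(); s=manip.snapshot('wrist'); f=210/np.tan(np.radians(s['fov_y']/2))
cv2.imwrite('pics/w2.png',s['image'][:,:,::-1])
v,u=np.mgrid[0:420,0:560]; x=(u-s['cx'])/f;y=(v-s['cy'])/f; r=np.hypot(x,y)+1e-9
d=s['z_map']; k=np.tan(np.minimum(r,1.5))/r
W=np.stack([x*k*d,-y*k*d,-d],-1); M=s['mount']; W=W@M[:3,:3].T+M[:3,3]
W=W@R.from_quat(st['tool_rot']).as_matrix().T+st['tcp_pos']
print(st['tcp_pos'],st['q'].round(2))
for n,P in(('top',bar('top')[1]),('scene',bar('scene')[1]),('wrist',W)):
    m=(np.linalg.norm(P[...,:2]-[.4877,-.0685],axis=-1)<.07)&(P[...,2]>.168)&(P[...,2]<.183)
    if m.sum()>20: print(n,m.sum(),cv2.minAreaRect((P[m][:,:2]*1000).astype(np.float32)),np.median(P[m],0))
E
```

```text
[ 0.48761864 -0.06720517  0.24608018] [-0.36  0.35  1.76  0.    1.04 -0.18]
scene 328 ((487.0402526855469, -66.91575622558594), (95.19049072265625, 15.335935592651367), 79.4345932006836) [ 0.48903639 -0.06545966  0.17537298]
wrist 2752 ((487.31048583984375, -69.00830078125), (94.59871673583984, 14.052637100219727), 79.5785903930664) [ 0.4881908  -0.06291712  0.17657008]
```

View pics/w2.png

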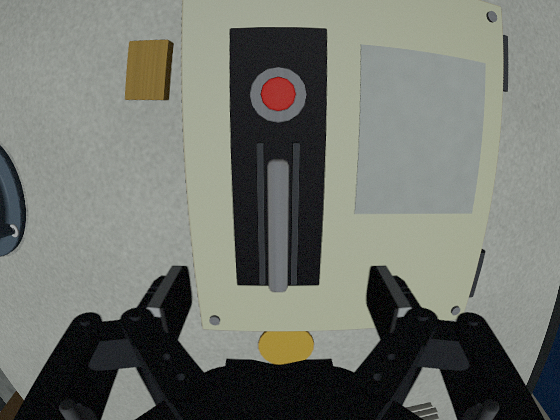

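The bar is up, running from about (278,160) to (278,290) and centred between the fingers. Its measured centre is (0.4872, -0.068). I lower onto it and grip.

drive_tool:
  plan:
    - [-0.001,0,0.02,0,0,0,1]
    - [0,0,0.02,0,0,0,1]
    - [0,0,0.02,0,0,0,1]
    - [0,0,0.01,0,0,0,1]
    - [0,0,0.005,0,0,0,1]
    - [0,0,0,0,0,0,1]
    - [0,0,0,0,0,0,1]

```text
t: 9.0
tcp_pos: [0.4882, -0.069, 0.1719]
tool_rot: [0.769, 0.64, 0.0, 0.001]
force: [0.4, -0.3, 0.4]
finger_gap: 0.999
gripper_force: 0.0
```

drive_tool:
  plan:
    - [0,0,0,0,0,0,-0.5]
    - [0,0,0,0,0,0,-0.5]
    - [0,0,0,0,0,0,-1]
    - [0,0,0,0,0,0,-1]
    - [0,0,0,0,0,0,-1]
    - [0,0,0,0,0,0,-1]
    - [0,0,0,0,0,0,-1]
  newtons: 70

```text
t: 9.7
tcp_pos: [0.4867, -0.0687, 0.1712]
tool_rot: [0.769, 0.64, -0.001, -0.001]
force: [-3.4, 0.3, 1.8]
finger_gap: 0.144
gripper_force: 71.6
```

drive_tool:
  plan:
    - [0,0,0,0,0,-3,-1]
    - [0,0,0,0,0,-4,-1]
    - [0,0,0,0,0,-4,-1]
    - [0,0,0,0,0,-4,-1]
    - [0,0,0,0,0,-4,-1]
    - [0,0,0,0,0,-4,-1]
    - [0,0,0,0,0,-4,-1]
    - [0,0,0,0,0,-3,-1]
    - [0,0,0,0,0,0,-1]
    - [0,0,0,0,0,0,-1]

```text
t: 10.7
tcp_pos: [0.487, -0.0689, 0.1712]
tool_rot: [0.577, 0.816, -0.0, -0.001]
force: [-3.6, -0.9, 2.2]
finger_gap: 0.147
gripper_force: 71.6
```

```bash
cat >> h.py <<'E'
def yaw():
    s=manip.sense(); x,y,z,w=s['tool_rot']; return np.degrees(2*np.arctan2(y,x)),s['tcp_pos'].round(4),s['force'].round(1),s['ft_torque'].round(2),s['q'].round(2),s['finger_gap'],s['gripper_force']
E
python3 -c "
from h import *
print(*yaw())"
```

```text
109.45999868503193 [ 0.487  -0.0689  0.1712] [-3.6 -0.9  2.2] [-0.08  0.85 -0.08] [-0.37  0.46  1.83 -0.    0.84 -0.71] 0.14663589163697835 71.56623959541321
```

drive_tool:
  plan:
    - [0,0,0,0,0,-4,-1]
    - [0,0,0,0,0,-4,-1]
    - [0,0,0,0,0,-4,-1]
    - [0,0,0,0,0,-4,-1]
    - [0,0,0,0,0,-4,-1]
    - [0,0,0,0,0,-4,-1]
    - [0,0,0,0,0,-4,-1]
    - [0,0,0,0,0,-4,-1]
    - [0,0,0,0,0,-4,-1]
    - [0,0,0,0,0,-4,-1]

```text
t: 11.7
tcp_pos: [0.4868, -0.0691, 0.1712]
tool_rot: [0.262, 0.965, -0.0, -0.001]
force: [-3.6, -3.5, 2.7]
finger_gap: 0.142
gripper_force: 71.7
```

drive_tool:
  plan:
    - [0,0,0,0,0,-4,-1]
    - [0,0,0,0,0,-4,-1]
    - [0,0,0,0,0,-4,-1]
    - [0,0,0,0,0,-4,-1]
    - [0,0,0,0,0,-3,-1]
    - [0,0,0,0,0,-2,-1]
    - [0,0,0,0,0,0,-1]
    - [0,0,0,0,0,0,-1]

```text
t: 12.5
tcp_pos: [0.4867, -0.0693, 0.1712]
tool_rot: [0.084, 0.997, -0.0, -0.001]
force: [-4.2, -3.7, 3.3]
finger_gap: 0.142
gripper_force: 71.8
```

```bash
python3 -c "
from h import *
print(*yaw())
s,f=snap('scene'); cv2.imwrite('pics/s2.png',cv2.resize(s['image'][60:300,140:420,::-1],None,fx=2,fy=2))"
```

```text
170.41810035891447 [ 0.4867 -0.0693  0.1712] [-4.2 -3.7  3.3] [-0.38  0.99 -0.37] [-0.37  0.46  1.84 -0.    0.84 -1.77] 0.1420753060333748 71.7721438407898
```

View pics/s2.png

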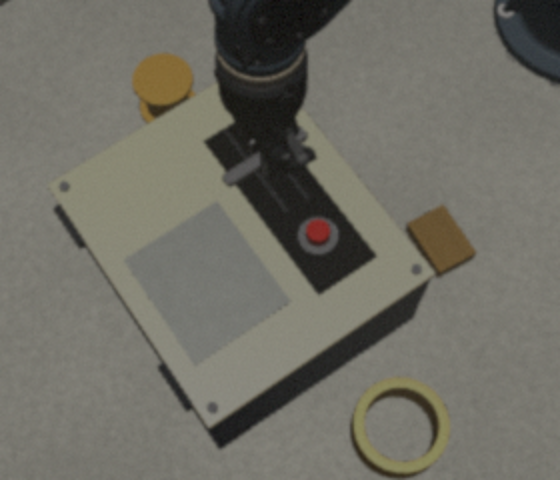

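The handle has turned about 91° with the cover held down by the grip. I press slightly further onto the stop, then release and lift clear.

drive_tool:
  plan:
    - [0,0,0,0,0,-2,-1]
    - [0,0,0,0,0,-1,-1]
    - [0,0,0,0,0,0,-1]
    - [0,0,0,0,0,0,-1]

```text
t: 12.95
tcp_pos: [0.487, -0.0693, 0.1712]
tool_rot: [0.06, 0.998, 0.0, -0.001]
force: [-3.8, -3.7, 3.4]
finger_gap: 0.142
gripper_force: 76.2
```

```bash
python3 -c "
from h import *
print(*yaw())"
```

```text
173.12762921461746 [ 0.487  -0.0693  0.1712] [-3.8 -3.7  3.4] [-0.42  1.02 -1.34] [-0.37  0.46  1.83  0.    0.84 -1.82] 0.1415100593034309 76.17708421312273
```

The torque rose to 1.3 N m, so the handle is on its stop. Releasing.

drive_tool:
  plan:
    - [0,0,0,0,0,2,0.6]
    - [0,0,-0.01,0,0,0,0.6]
    - [0,0,-0.03,0,0,0,0.6]
    - [0,0,-0.04,0,0,0,0.6]
    - [0,0,-0.04,0,0,0,0.6]
    - [0,0,-0.04,0,0,0,0.6]
    - [0,0,-0.03,0,0,0,0.6]
    - [0,0,0,0,0,0,0.6]
    - [0,0,0,0,0,0,0.6]

```text
t: 13.85
tcp_pos: [0.4881, -0.0688, 0.3622]
tool_rot: [0.074, 0.997, -0.0, 0.001]
force: [-0.5, 0.1, -0.3]
finger_gap: 0.798
gripper_force: 0.0
```

```bash
python3 -c "
from h import *
print(*yaw())
s,f=snap('scene'); cv2.imwrite('pics/s3.png',cv2.resize(s['image'][60:300,140:420,::-1],None,fx=2,fy=2))
s=manip.snapshot('wrist');cv2.imwrite('pics/w3.png',s['image'][:,:,::-1])"
```

```text
171.5494083711784 [ 0.4881 -0.0688  0.3622] [-0.5  0.1 -0.3] [0.02 0.06 0.  ] [-0.37  0.22  1.59  0.    1.33 -1.79] 0.797998606376571 0.0
```

View pics/s3.png

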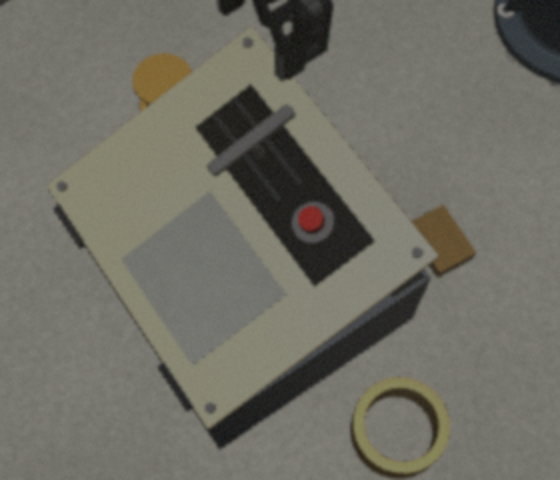

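View pics/w3.png

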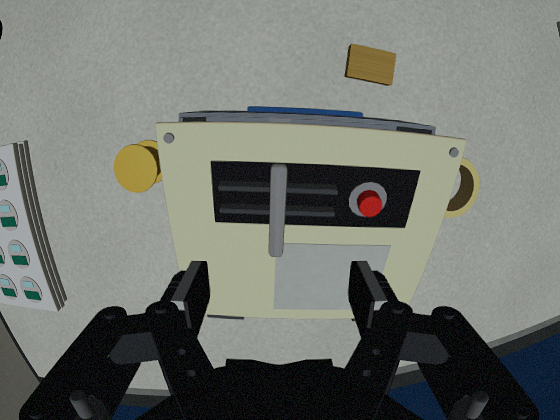

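Both views show the cover ajar, the bar perpendicular to the dish walls (wrist view, (278,165) to (276,255)), the button intact and the loose parts unmoved. I check the angles and then hand in.

```bash
python3 - <<'E'
from h import *
s,f=snap('scene');P=cloud(s,f)
a=np.radians(-10.55);bx=np.array([np.cos(a),np.sin(a)]);by=np.array([-bx[1],bx[0]])
q=P[...,:2]-[.4872,-.068];X=q@bx;Y=q@by;Z=P[...,2]
m=(X>.04)&(X<.16)&(abs(Y-.035)<.08)&(Z>.12)&(Z<.22)
k=np.polyfit(X[m],Z[m],1);r=Z-np.polyval(k,X)
b=(abs(X)<.07)&(abs(Y)<.05)&(r>.024)&(r<.06)
ang=-np.arctan(k[0]);rect=cv2.minAreaRect((P[b][:,:2]*1000).astype(np.float32))
h=np.median(r[b]);print('cover',ang,'bar height over cover',h,rect)
if ang>.2 and h>.028: print(manip.sign_off())
E
```

```text
cover 0.27197161629855054 bar height over cover 0.036706283080295166 ((502.8292236328125, -70.7267074584961), (15.336194038391113, 92.89117431640625), 79.56763458251953)
the job is handed in; nothing more can be done
None
```

The die box is open and handed in: the handle popped up and was turned a full quarter turn counterclockwise to its stop. The cover is ajar at about 0.27 rad by camera, and the highest force reading while pressing the button was 6.3 N.

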